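Dose one rubber stick from a tipping pocket wheel

ROBOT

A 7-joint arm with a two-finger parallel gripper is mounted at the origin on a cart in front of the work surface, level with it; the furniture and walls round the work are solid. World frame = base frame: x ahead of the robot, y to its left, z up, the work surface at z = 0. Lengths are in m, angles in degrees, forces in N, time in s.
With the tool pointing down it reaches from about 0.425 to 1.025 m from the base axis. Payload 9.4 kg.
Tool frame: the origin (TCP) lies midway between the tips of the shut fingers; the grasp point (between the pads) lies 19 mm behind it; z points along the fingers, y is the direction in which the jaws open and shut (so a half turn about z gives the same grasp; the last joint's range is limited). The gripper opens to 85 mm and grips with 20 to 120 N. Pads are 22 mm wide; open, the fingers measure 114 mm over their backs; the gripper's body (76 mm by 85 mm) begins 54 mm behind the grasp point. The pads swing forward as they close: fully open they stand 13 mm farther back than shut.
Start: joints at [-67.764, 34.337, -0.143, 91.639, 0.103, 54.024, -4.572], TCP at [0.325, 0.648, 0.231] pointing down, gripper open.
Joint ranges: [-147.43, 147.43], [-19.82, 112.94], [-74.19, 73.91], [6.32, 146.72], [-59.91, 239.91], [6.04, 106.73], [-150.56, 150.56]. Speed limits (degrees/s): [127.2, 127.2, 172.46, 172.46, 180, 180, 180].

INTERFACE

Orientations are given as [roll, pitch, yaw] about the fixed x, y, z axes, in that order (R = Rz(yaw) Ry(pitch) Rx(roll)).
In Python, from station import ctrl gives the robot as it stands. The module is installed in compiled form; this text tells all that it offers.
- The arm moves only by the tool send_rows, never from a script. Its argument "deltas" is a list that holds one entry, the list of rows, each a list of 7 numbers: the finger opening in m, from 0 to 0.0854, then the shift along the tool's x, y, z in m, then the turn, a rotation vector about the tool's x, y, z in degrees. A call has 1 to 5 rows; each row shifts and turns the commanded pose from where the row before left it, along the tool's axes as they then stand; what a row does not reach is not made up. A row lasts 1/10 s, in which the tool goes at most 50 mm and 8.59 degrees, less where a joint would pass 70% of its speed; a pose out of reach is approached as far as the arm can. A call with a gripper value outside its range is refused whole. The fingers move at their own pace and stop on an object; "grip_force" is the grip in N (left out, the last holds). Time passes only in rows, so rows that do not move let the fingers close. It gives the time, the measured TCP pose, the force and the opening at its end, in the units of the state.
- ctrl.sense(): the state, without advancing time (a new reading comes with each control period).
- ctrl.get_image(name): name is "scene" or "top" or "wrist"; returns a dict with "image" (400x640x3 uint8, red, green, blue), "fx", "fy", "cx", "cy" (pixels), "T" (4x4, takes a point from camera to world coordinates). Camera axes: x right, y down, z forward; pixel columns grow to the right and rows downward; lengths in m; the calibration is good to about 2 mm. A picture is of the moment at which its call begins. There is no depth.
- ctrl.hand_in(): hands the job in, once; it reports no verdict.
Trained networks look in a picture, given as the dict that the camera call returned (one of the last four; its "shot" number tells which), for a name from the list of things; names that differ only in an ending like _2 or _b are one class to them, and where a whole thing is asked for, a point or a joint stands for the part that bears it (a point fixed in the world has none). Each returns a list of dicts, best first, with "score" (0 to 1); they miss things now and then, are a little off and sometimes report something else, mostly with a low value. They report only what shows in the picture. A call takes as long as a camera call.
- ctrl.find_in(picture, label): "box" ([centre column, centre row, width, height] in pixels, round what is visible of it).
- ctrl.place_of(picture, label): "centre" ([column, row] in pixels: a listed point, or the origin of a listed thing).
The state is a dict: "t": time; "joints": joint angles; "joint_velocities": joint speeds; "tau": joint torques, N m; "tool_pos": TCP position; "tool_rot": TCP orientation; "contact_force": force on the tool from outside, world axes, zero at the start; "torque": the same for the moment, N m; "gripper_width": finger opening in m.
Only numpy, scipy, OpenCV 4.12 (cv2) and the standard library are available. Lean on these libraries where they do the work, as an engineer would, in place of code of your own. Each camera call takes 0.05 s, during which the arm holds its last target.

TASK

Turn the blue dosing wheel by its pins until the pocket with the red rubber stick stands at the spout, then push the yellow lever towards the spout until the head snaps over to its tipped stop and the red stick slides out into the steel tray. Do not touch the parts in the wheel with the gripper; the two brass parts must stay in the wheel, the tray and the things round about must stay where they are, and the head is left tipped.

Things in the scene. Friction and masses are not known exactly. Their poses are not given: they have to be found in the camera images.
- dispenser: Stand of the dosing device, fixed to the bench: dark base plate 165 x 260 x 10 mm, two grey cheeks (outer faces 96 mm either side of the middle). Origin on the bench top straight below the wheel's axis (head level). Its -x axis points where the spout looks, z up. The tipping axis runs along its y, 78 mm above the bench, at x = -62 mm. Position and yaw vary.
- tip_head (a joint): Tipping of the head (aluminium pan with spout, wheel and lever), rad: 0 = level stop, 1.05 = tipped stop, spout down. An over-centre spring holds it at either stop: it resists up to about 0.5 rad, then snaps over by itself, away from the finger. About 9 N, level, on the yellow paddle moves it off the level stop.
- spout_seat (a point): Point on the pan floor (90 mm above the bench while level) where the middle of a pocket stands when it is at the spout: 50 mm from the wheel's axis; axes as the dispenser's while level. The pan's wall (inner radius 76 mm, top 118 mm above the bench) has its only gap there, 53 mm wide, followed by a chute that ends 125 mm from the wheel's axis.
- lever_paddle (a point): Middle of the yellow paddle of the tip lever, at dispenser (-62, -114, 162) mm while level; 12 mm thick (dispenser's x), 34 wide (y), 40 high. Its steel arm stands up from the tipping axis outside the -y cheek; it swings on an 84 mm radius. It is pushed on its back face towards the spout (dispenser's -x). The space behind it (+x) is free down to the base plate.
- wheel (a joint): Angle of the blue wheel in the head, rad, growing anticlockwise from above; range -3 to 3, stays where it is left (friction about 0.1 N m), starts near 0. At 0 the four pockets stand at 45 and 135 degrees either side of the spout line; a pocket stands exactly at the spout at -2.356, -0.785, 0.785 and 2.356. Within 0.07 rad of these a part surely slides out.
- wheel_centre (a point): On the blue wheel's axis at its underside, z up, turning with it. Wheel: radius 72 mm, from 92 to 120 mm above the bench while level. Four radial slots (pockets), 42 mm wide, radius 29 mm to the rim, at 45, 135, -135, -45 degrees from its x axis, open above, at the rim and down to the pan floor. Three hold one part each, in any order. A hub cap of 12 mm radius stands 5 mm proud.
- pin_a (a point): A push pin on the wheel: upright steel rod 12 mm thick with a black cap of 15 mm, standing from the wheel's top (120 mm above the bench) to 156 mm while level, 55 mm from the wheel's axis on the wheel's +x axis. The point is on its middle line 18 mm above the wheel's top.
- pin_b (a point): The other, identical push pin, 55 mm from the axis on the wheel's -x axis.
- red_stick: Red rubber stick, 18 x 35 x 13 mm (x, y, z), about 20 g, lying at any yaw in one pocket, about 50 mm from the wheel's axis, on the pan floor. Origin at the middle of its underside. This one is to be dosed.
- collet: Tapered brass collet, 21 mm across, 27 mm high, standing in another pocket; origin at the middle of its underside. It must stay in the wheel (within 78 mm of the wheel's centre).
- small_weight: Small brass weight with a knob, 24 mm across, 26 mm high, standing in a third pocket; origin at the middle of its underside. It must stay in the wheel likewise.
- head_axis (a point): The tipping head itself. Origin on the tipping axis at the dispenser's middle; its x axis points away from the spout, z is up while level. The wheel's axis is at x = 62 mm, the pan floor at z = 12 mm.
- catch_tray: Shallow loose steel tray, 196 x 278 mm, rim 17 to 19 mm high, floor 2 mm, on the bench below the spout; origin at the middle of its underside.
- felt_tin: Round tin with a dark green lid, 66 mm across, 30 mm high, bystander; origin at the middle of its underside.
- tape_cream: Small roll of cream tape, 62 mm across, 24 mm high, standing by, does not move; origin at the middle of its underside.
- weight_1: Brass weight with a knob, 36 mm across, 40 mm high, bystander; origin at the middle of its underside.

How it is judged (in metres and radians):
On the way, in this order (a step that is already met when the one before it is completed fails the run):
1. the red stick's pocket stands at the spout while the head is level (y of red_stick in the frame of spout_seat between -0.018 and 0.018 m and x of red_stick in the frame of spout_seat between -0.03 and 0.015 m and value of joint tip_head below 0.08 rad), for 0.2 s.
2. the head has snapped over to its tipped stop (value of joint tip_head above 0.97 rad), for 0.2 s.
At the end, for the whole second after the job is handed in: The red stick lies still (under 20 mm/s) inside the rim of the steel tray, its origin under 35 mm above the bench; the head is at its tipped stop (over 0.97 rad); the collet and the small weight are still in the wheel (within 78 mm of its centre) (x of red_stick in the frame of catch_tray between -0.095 and 0.095 m and y of red_stick in the frame of catch_tray between -0.136 and 0.136 m and height (world z) of red_stick below 0.035 m and linear speed of red_stick below 0.02 m/s and value of joint tip_head above 0.97 rad and distance between each of collet, small_weight and wheel_centre below 0.078 m); the robot touches nothing.
It fails at once if the gripper or arm presses on a part in the wheel, or the red stick (over 0.5 N) (contact force between any of the fingers, the arm and red_stick above 0.5 N or contact force between any of the fingers, the arm and collet above 0.5 N or contact force between any of the fingers, the arm and small_weight above 0.5 N).
It fails at once if a brass part leaves the wheel (not (distance between each of collet, small_weight and wheel_centre below 0.078 m)).
It fails at once if the tray or a bystander is moved by more than 25 mm (distance of any of catch_tray, felt_tin, weight_1 from where it was at the start of the episode above 0.025 m).
It also fails if it takes over 45 s, if anything falls off the work surface, if the arm or the gripper's body presses on something with over 40 N, if the wrist force passes 120 N, or if a joint passes its speed limit or range.

## Working session

There is one attempt and no reset: what is moved stays moved. The work goes in short steps, Python scripts to look and compute and a tool call to move; the robot and the scene stay as the last step left them, time stands still between calls to the robot, and variables do not carry over. Pictures are saved under pics/ and viewed, and the job is handed in when it is done.

Besides the shell and the picture viewer there is one more tool, called after "Emit:" as name([rows], argument=value, ...), one row to a line, values as JSON. send_rows: Moves the arm, as the interface text tells. Its arguments: {"type":"object","properties":{"deltas":{"type":"array"},"grip_force":{"type":"number"}},"required":["deltas"]}

```bash
mkdir -p pics; ls; python3 - <<'E'
from station import ctrl
import cv2
print(ctrl.sense())
for n in ["scene","top"]:
    p=ctrl.get_image(n)
    cv2.imwrite(f"pics/{n}0.png",p["image"][:,:,::-1])
    print(n,p["fx"],p["cx"],p["cy"],p["T"].round(3).tolist() if hasattr(p["T"],'round') else p["T"])
    for l in ["dispenser","wheel_centre","spout_seat","lever_paddle","pin_a","red_stick","collet","small_weight","catch_tray","head_axis","felt_tin","tape_cream","weight_1"]:
        r=ctrl.place_of(p,l)
        print(l,[( [round(float(c),1) for c in d["centre"]],round(float(d["score"]),2)) for d in r[:3]])
E
```

```text
pics
{'t': 0.0, 'joints': array([-67.76455241,  34.38384235,  -0.1450072 ,  91.68175448,
         0.10460514,  54.02557818,  -4.57357377]), 'joint_velocities': array([-0.03036866,  0.00444605,  0.03050782,  0.0278235 ,  0.00574797,
       -0.00018973,  0.11776523]), 'tau': array([-1.81936098e-04, -7.76444721e+01,  1.56518631e+00, -2.58003545e+01,
        1.24362935e-02,  9.03808832e-03, -7.47987826e-06]), 'tool_pos': array([0.324775  , 0.64763955, 0.23042053]), 'tool_rot': array([-1.79909456e+02,  9.91804250e-03,  1.53372237e+02]), 'contact_force': array([ 0.56952163,  0.02986539, -0.61425532]), 'torque': array([ 0.02088782, -0.00170094,  0.02097092]), 'gripper_width': 0.08551525611227843}
scene 380.3329550539498 324.20847196903196 197.52793562929355 [[0.668, -0.567, 0.483, 0.1], [-0.744, -0.505, 0.437, -0.355], [-0.004, -0.651, -0.759, 0.784], [0.0, 0.0, 0.0, 1.0]]
dispenser [([314.1, 211.2], 0.66)]
wheel_centre [([313.5, 184.5], 0.88), ([319.1, 175.1], 0.65)]
spout_seat [([303.7, 174.0], 0.77)]
lever_paddle [([257.8, 167.0], 0.83), ([305.6, 157.8], 0.52)]
pin_a [([321.0, 186.7], 0.
[... 524 characters left out ...]
0, 0.017, -0.005, 0.023], [0.003, -0.135, -0.991, 0.967], [0.0, 0.0, 0.0, 1.0]]
dispenser [([287.7, 189.9], 0.66), ([293.0, 204.2], 0.35)]
wheel_centre [([285.9, 185.4], 0.8)]
spout_seat [([266.2, 175.4], 0.83)]
lever_paddle [([307.6, 189.8], 0.73), ([233.8, 219.0], 0.6)]
pin_a [([258.6, 170.7], 0.81), ([306.0, 188.6], 0.68), ([286.9, 188.3], 0.47)]
red_stick [([273.5, 166.5], 0.6)]
collet [([264.2, 194.3], 0.61)]
small_weight [([294.3, 204.3], 0.51)]
catch_tray [([224.6, 154.3], 0.9)]
head_axis [([257.4, 174.1], 0.57)]
felt_tin [([408.2, 225.1], 0.74), ([364.0, 254.7], 0.48), ([288.3, 194.6], 0.4)]
tape_cream [([382.4, 198.1], 0.88), ([267.3, 179.1], 0.26)]
weight_1 [([366.5, 254.2], 0.58)]
```

View pics/scene0.png

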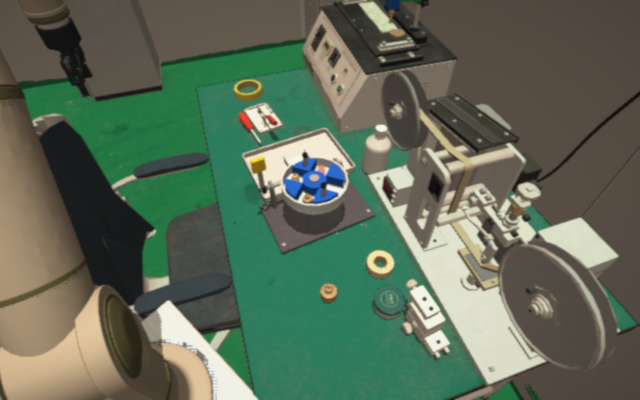

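View pics/top0.png

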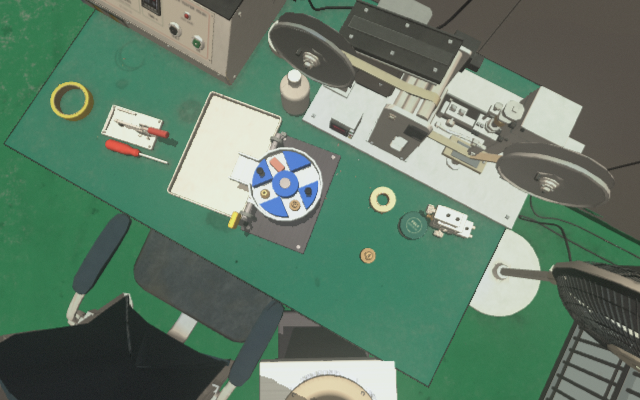

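```bash
python3 - <<'E'
import cv2
a=cv2.imread("pics/top0.png")[120:260,180:340]
cv2.imwrite("pics/top0z.png",cv2.resize(a,None,fx=4.2,fy=4.2,interpolation=cv2.INTER_CUBIC))
a=cv2.imread("pics/scene0.png")[110:260,220:400]
cv2.imwrite("pics/scene0z.png",cv2.resize(a,None,fx=4,fy=4,interpolation=cv2.INTER_CUBIC))
E
```

```text
(no output)
```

View pics/top0z.png

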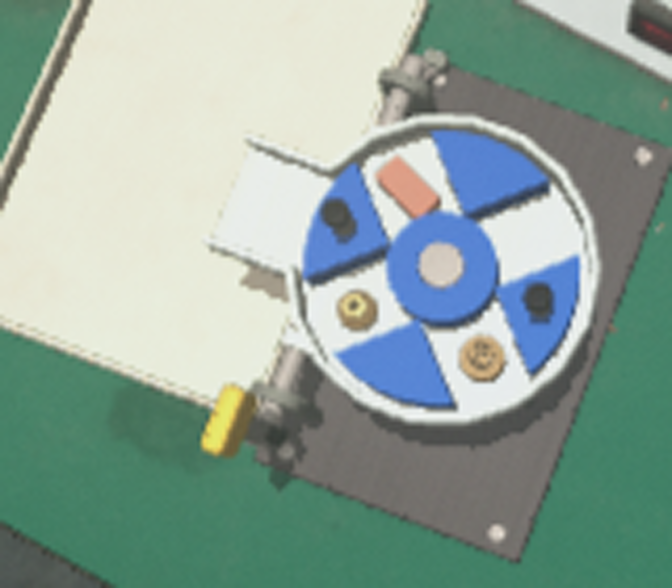

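View pics/scene0z.png

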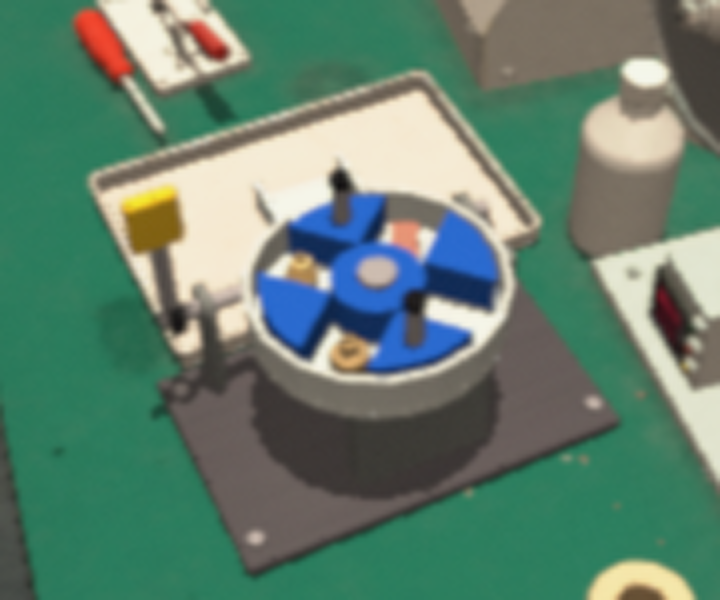

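```bash
cat > h.py <<'E'
from station import ctrl
import numpy as np, cv2
def proj(p,P):
    T=np.array(p["T"]);R=T[:3,:3];t=T[:3,3]
    c=(np.atleast_2d(P)-t)@R
    return np.c_[p["fx"]*c[:,0]/c[:,2]+p["cx"],p["fy"]*c[:,1]/c[:,2]+p["cy"]]
def back(p,uv,z):
    T=np.array(p["T"]);R=T[:3,:3];t=T[:3,3]
    d=R@np.array([(uv[0]-p["cx"])/p["fx"],(uv[1]-p["cy"])/p["fy"],1])
    return t+d*(z-t[2])/d[2]
def d2w(q,P):
    P=np.atleast_2d(np.array(P,float));c,s=np.cos(q[2]),np.sin(q[2])
    return np.c_[q[0]+c*P[:,0]-s*P[:,1],q[1]+s*P[:,0]+c*P[:,1],P[:,2]]
E
python3 - <<'E'
from h import *
from scipy.optimize import least_squares
t=ctrl.get_image("top");s=ctrl.get_image("scene")
ct=lambda u,v:(u/4.2+180,v/4.2+120)
cs=lambda u,v:(u/4+220,v/4+110)
obs=[(t,ct(441,264),'hub'),(t,ct(335,212),'pn'),(t,ct(539,296),'pf'),(t,(233.8,219),'pad'),
(s,cs(378,270),'hub'),(s,cs(341,175),'pn'),(s,cs(414,298),'pf'),(s,(257.8,167),'pad'),(t,ct(250,140),'ch1'),(t,ct(210,245),'ch2')]
def pts(k,q):
    a=q[3];e=.055
    return {'hub':(0,0,.125),'pf':(e*np.cos(a),e*np.sin(a),.155),'pn':(-e*np.cos(a),-e*np.sin(a),.155),'pad':(-.062,-.114,.162),'ch1':(-.125,-.0265,.1),'ch2':(-.125,.0265,.1)}[k]
def f(q,full=False):
    o=[]
    for p,uv,k in obs:
        if k in('ch1','ch2'): continue
        o.append(proj(p,d2w(q,pts(k,q)))[0]-uv)
    return np.ravel(o)
for y0 in np.arange(0,6.3,.7):
    r=least_squares(f,[.45,.09,y0,0]);
    print(r.cost.round(2),r.x.round(4),np.degrees(r.x[2:]).round(1))
    if y0==0 or r.cost<best.cost: best=r
q=best.x
print(best.fun.reshape(-1,2).round(1))
np.save("q.npy",q)
im=t["image"][:,:,::-1].copy(); 
im=cv2.resize(im[120:260,180:340],None,fx=4.2,fy=4.2,interpolation=cv2.INTER_CUBIC)
im2=cv2.resize(s["image"][110:260,220:400][:,:,::-1],None,fx=4,fy=4,interpolation=cv2.INTER_CUBIC)
th=np.linspace(0,6.28,40)
P=[(0,0,.125),(.055*np.cos(q[3]),.055*np.sin(q[3]),.156),(-.055*np.cos(q[3]),-.055*np.sin(q[3]),.156),(-.05,0,.09),(-.125,.0265,.09),(-.125,-.0265,.09)]+[(-.062+a,-.114+b,.162+c) for a in(-.006,.006) for b in(-.017,.017) for c in (-.02,.02)]+[(.072*np.cos(x),.072*np.sin(x),.12) for x in th]+[(-.062,.096,.078),(-.062,-.096,.078)]
for I,p,k,o in((im,t,4.2,(180,120)),(im2,s,4,(220,110))):
    for u in proj(p,d2w(q,P)):
        c=((u-o)*k).round().astype(int); cv2.circle(I,(int(c[0]),int(c[1])),3,(255,0,255),-1)
cv2.imwrite("pics/fit_t.png",im);cv2.imwrite("pics/fit_s.png",im2)
for l,uv in(('red',ct(409,187)),('col?',ct(357,310)),('wt',ct(482,357))):
    w=back(t,uv,.105); print(l,w.round(3)); d=w[:2]-q[:2]; a=np.arctan2(d[1],d[0])-q[2]; print(np.degrees(a)%360, np.hypot(*d))
for l,uv in(('felt',(412,226)),('tape',(382,199)),('w1',(368,255)),('bottle',(294,75))): print(l,back(t,uv,.03).round(3))
E
```

```text
5.35 [ 0.5505  0.0855 -1.9595 -0.0287] [-112.3   -1.6]
5.35 [ 0.5505  0.0855 -1.9595 -0.0287] [-112.3   -1.6]
5.35 [ 0.5505  0.0855  4.3237 -0.0287] [247.7  -1.6]
5.35 [ 0.5505  0.0855  4.3237 -0.0287] [247.7  -1.6]
5.35 [ 0.5505  0.0855  4.3237 -0.0287] [247.7  -1.6]
5.35 [ 0.5505  0.0855  4.3237 -0.0287] [247.7  -1.6]
5.35 [ 0.5505  0.0855  4.3237 -0.0287] [247.7  -1.6]
5.35 [ 0.5505  0.0855  4.3237 -0.0287] [247.7  -1.6]
5.35 [ 0.5505  0.0855  4.3237 -0.0287] [247.7  -1.6]
[[ 0.5 -0.1]
 [ 0.5 -0.3]
 [ 0.3 -0.1]
 [ 1.1  1.1]
 [-0.6 -0.3]
 [-0.7 -0.1]
 [-0.3 -0.4]
 [ 0.1 -2.5]]
red [0.595 0.105 0.105]
135.3753885756255 0.048817377808499235
col? [0.53  0.132 0.105]
225.94176968078142 0.05093404637204885
wt [0.504 0.067 0.105]
314.123331014117 0.04994287213074458
felt [ 0.458 -0.206  0.03 ]
tape [ 0.524 -0.138  0.03 ]
w1 [ 0.392 -0.1    0.03 ]
bottle [0.84  0.069 0.03 ]
```

View pics/fit_t.png

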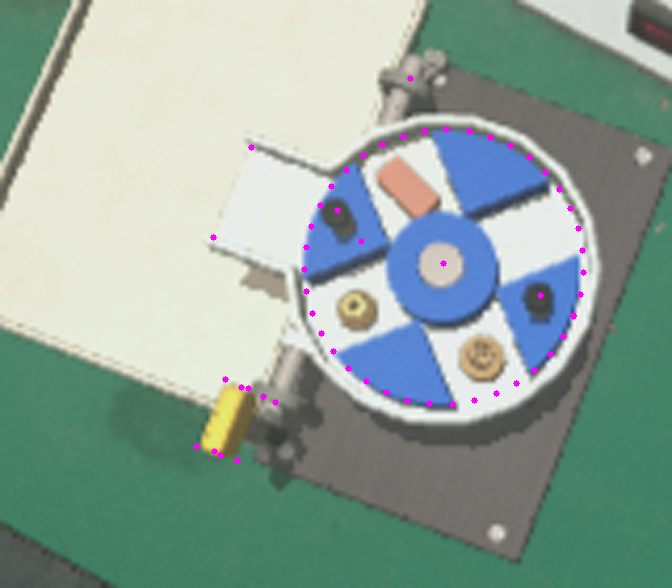

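View pics/fit_s.png

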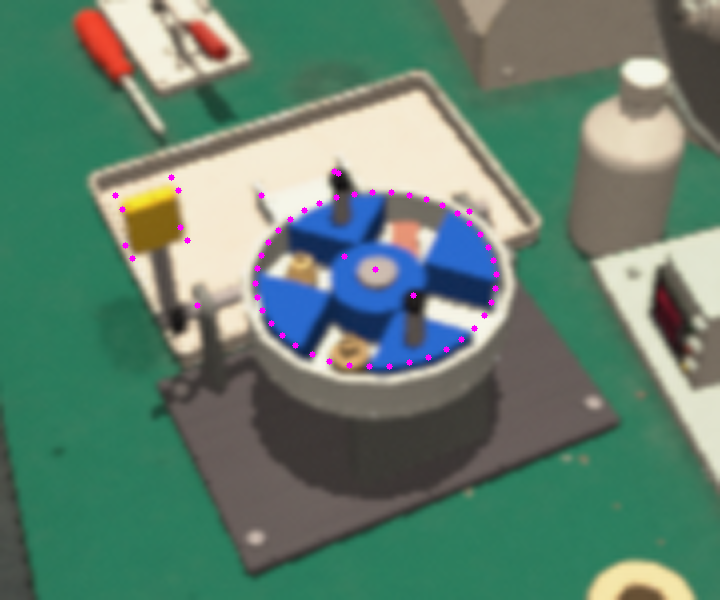

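```bash
python3 - <<'E'
from h import *
t=ctrl.get_image("top")
ct=lambda u,v:(u/4.2+180,v/4.2+120)
q=np.load("q.npy")
def ang(a,b,z,off):
    A=back(t,ct(*a),z);B=back(t,ct(*b),z);d=B-A;print(np.degrees(np.arctan2(d[1],d[0]))+off)
ang((668,160),(520,560),.01,-180+180) 
ang((650,157),(497,533),.01,0)
ang((520,560),(256,458),.01,0)
ang((672,147),(440,66),.01,0)
ang((250,145),(210,240),.09,0)
ang((410,75),(280,400),.078,0)
ang((247,385),(240,455),.16,0)
print('target', np.degrees(q[2]), 'pin_a',d2w(q,[.055*np.cos(q[3]),.055*np.sin(q[3]),.14]),'pad',d2w(q,[-.062,-.114,.162]))
def move(cur,yaw,tgt):
    d=np.array(tgt)-cur;c,s=np.cos(np.radians(yaw)),np.sin(np.radians(yaw))
    return (c*d[0]+s*d[1], s*d[0]-c*d[1], -d[2])
s=ctrl.sense()
print(move(s["tool_pos"],s["tool_rot"][2],[.528,.035,.25]), s["t"])
E
```

```text
158.744666557509
157.02527509594773
68.1016587835871
69.31430735934983
157.98402592710875
158.47171419024443
174.83671102854964
target 247.72846189424683 pin_a [[0.52824787 0.03518325 0.14      ]] pad [[0.46854745 0.18604112 0.162     ]]
(np.float64(-0.4562758923749428), np.float64(-0.45708191816323096), np.float64(-0.018720004690207154)) 1.55
```

Emit:
send_rows([
  [[0.05,-0.0326,-0.0326,-0.003,0,0,0],[0.05,-0.0326,-0.0326,-0.003,0,0,0],[0.05,-0.0326,-0.0326,-0.003,0,0,0],[0.05,-0.0326,-0.0326,-0.003,0,0,0],[0.05,-0.0326,-0.0326,-0.003,0,0,0]],
], grip_force=30)

```text
t: 2.05
tool_pos: [0.398, 0.4276, 0.2466]
tool_rot: [180.0, 0.0, 153.4]
contact_force: [1.0, -0.5, 0.1]
gripper_width: 0.05
```

Emit:
send_rows([
  [[0.05,-0.0326,-0.0326,0,0,0,0],[0.05,-0.0326,-0.0326,0,0,0,0],[0.05,-0.0326,-0.0326,0,0,0,0],[0.05,-0.0326,-0.0326,0,0,0,0],[0.05,-0.0326,-0.0326,0,0,0,0]],
])

```text
t: 2.55
tool_pos: [0.4707, 0.2088, 0.2466]
tool_rot: [180.0, 0.0, 153.4]
contact_force: [0.5, 0.2, 0.6]
gripper_width: 0.0502
```

Emit:
send_rows([
  [[0.05,-0.0326,-0.0326,0,0,0,0],[0.05,-0.0326,-0.0326,0,0,0,0],[0.05,-0.0326,-0.0326,0,0,0,0],[0.05,-0.0326,-0.0326,0,0,0,0],[0.05,0,0,0,0,0,0]],
])

```text
t: 3.05
tool_pos: [0.5299, 0.0286, 0.2466]
tool_rot: [-179.9, 0.1, 152.9]
contact_force: [-1.4, 0.7, -0.2]
gripper_width: 0.0498
```

Emit:
send_rows([
  [[0.05,0,0,0,0,0,8],[0.05,0,0,0,0,0,8],[0.05,0,0,0,0,0,8],[0.05,0,0,0,0,0,8],[0.05,0,0,0,0,0,8]],
])

```text
t: 3.55
tool_pos: [0.5284, 0.036, 0.2464]
tool_rot: [180.0, -0.0, 113.1]
contact_force: [-0.1, 0.8, -0.8]
gripper_width: 0.05
```

Emit:
send_rows([
  [[0.05,0,0,0,0,0,8],[0.05,0,0,0,0,0,8],[0.05,0,0,0,0,0,8],[0.05,0,0,0,0,0,8],[0.05,0,0,0,0,0,8]],
])

```text
t: 4.05
tool_pos: [0.5284, 0.0361, 0.2464]
tool_rot: [180.0, -0.0, 73.1]
contact_force: [-1.4, -0.1, 0.0]
gripper_width: 0.0498
```

Emit:
send_rows([
  [[0.05,0,0,0,0,0,7.3],[0.05,0,0,0,0,0,0],[0.05,0,0,0,0,0,0]],
])

```text
t: 4.35
tool_pos: [0.5284, 0.036, 0.2463]
tool_rot: [180.0, -0.0, 66.3]
contact_force: [-0.8, 0.3, -0.9]
gripper_width: 0.0496
```

```bash
python3 - <<'E'
from h import *
s=ctrl.sense();print(s["tool_pos"],s["tool_rot"],s["joints"].round(0))
t=ctrl.get_image("wrist");cv2.imwrite("pics/w1.png",t["image"][:,:,::-1])
for l in["pin_a","wheel_centre"]:
  for d in ctrl.place_of(t,l): print(l,d, back(t,d["centre"],.138 if l=="pin_a" else .092))
q=np.load("q.npy");print(proj(t,d2w(q,[[.055*np.cos(q[3]),.055*np.sin(q[3]),.156],[0,0,.125]])))
E
```

```text
[0.52837005 0.03603576 0.24634439] [ 1.79993375e+02 -2.17598704e-03  6.63157289e+01] [-30.  21.  27. 117. -14.  44. -18.]
pin_a {'centre': [323.0, 60.4], 'score': 0.98} [0.57337052 0.1381852  0.138     ]
pin_a {'centre': [323.5, 196.4], 'score': 0.95} [0.52870973 0.03509681 0.138     ]
wheel_centre {'centre': [325.0, 127.0], 'score': 0.8} [0.55325791 0.08726952 0.092     ]
[[323.00222754 203.07594248]
 [323.27184814 133.21027007]]
```

View pics/w1.png

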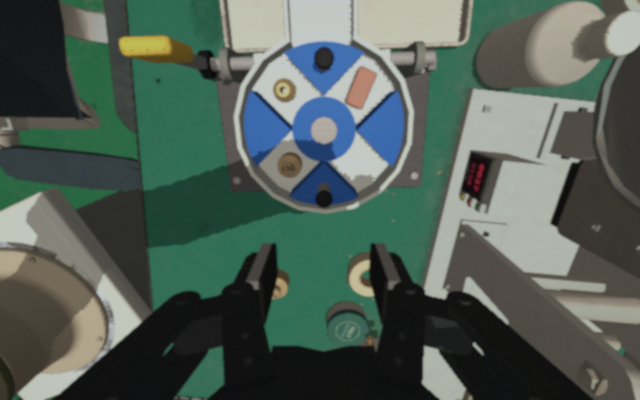

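Emit:
send_rows([
  [[0.05,-0.001,0,0.03,0,0,0],[0.05,0,0,0.03,0,0,0],[0.05,0,0,0.03,0,0,0],[0.05,0,0,0.024,0,0,0],[0.05,0,0,0,0,0,0]],
])

```text
t: 5.0
tool_pos: [0.5265, 0.0344, 0.1299]
tool_rot: [-179.8, 0.1, 66.1]
contact_force: [-0.1, 0.6, 0.6]
gripper_width: 0.0498
```

Emit:
send_rows([
  [[0.03,0,0,0,0,0,0],[0.02,0,0,0,0,0,0],[0.01,0,0,0,0,0,0],[0.005,0,0,0,0,0,0],[0.005,0,0,0,0,0,0]],
], grip_force=25)

```text
t: 5.5
tool_pos: [0.5287, 0.0346, 0.1335]
tool_rot: [179.9, -0.1, 66.1]
contact_force: [-1.4, -1.2, 8.8]
gripper_width: 0.0135
```

```bash
python3 - <<'E'
from h import *
s=ctrl.sense();print(s["tool_pos"],s["tool_rot"],s["contact_force"],s["gripper_width"])
t=ctrl.get_image("scene");cv2.imwrite("pics/s2.png",cv2.resize(t["image"][90:270,200:420,::-1],None,fx=3.3,fy=3.3))
# arc plan: centre, radius 55, tool frame per-row delta
d=np.radians(46.5/6)
r=.055
print("row delta radial/tangential", r*(np.cos(d)-1), r*np.sin(d))
E
```

```text
[0.52873061 0.03457771 0.13352155] [ 1.79889981e+02 -7.40068208e-02  6.60792788e+01] [-1.42500528 -1.23638535  8.79764196] 0.01354881906386179
row delta radial/tangential -0.0005023756437214766 0.007416801165054765
```

View pics/s2.png

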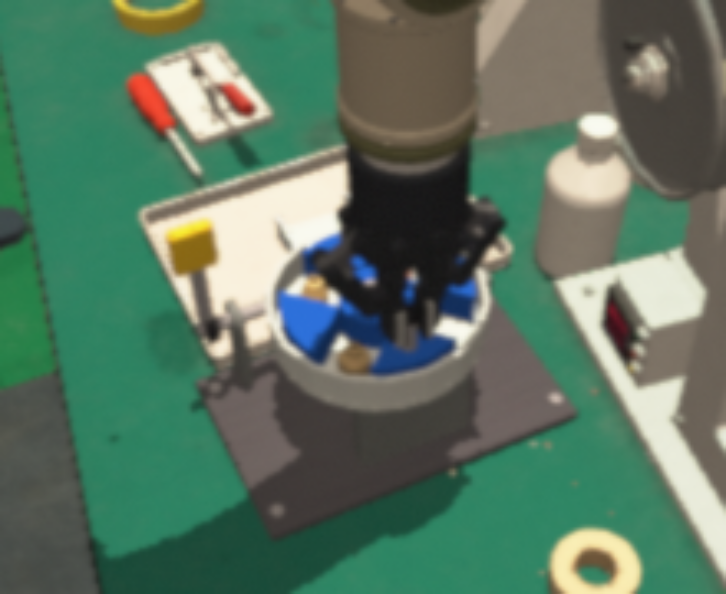

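Emit:
send_rows([
  [[0.005,0.0003,0.0056,0,0,0,-5.8],[0.005,0.0003,0.0056,0,0,0,-5.8],[0.005,0.0003,0.0056,0,0,0,-5.8],[0.005,0.0003,0.0056,0,0,0,-5.8]],
])

```text
t: 5.95
tool_pos: [0.5503, 0.0299, 0.1335]
tool_rot: [179.9, -0.0, 89.5]
contact_force: [-1.7, -0.0, 7.6]
gripper_width: 0.0136
```

Emit:
send_rows([
  [[0.005,0.0003,0.0056,0,0,0,-5.8],[0.005,0.0003,0.0056,0,0,0,-5.8],[0.005,0.0003,0.0056,0,0,0,-5.8],[0.005,0.0003,0.0056,0,0,0,-5.8],[0.005,0,0,0,0,0,0]],
])

```text
t: 6.45
tool_pos: [0.5734, 0.0342, 0.1336]
tool_rot: [179.8, 0.1, 112.7]
contact_force: [1.2, -0.2, 4.9]
gripper_width: 0.0132
```

```bash
python3 - <<'E'
from h import *
s=ctrl.sense();print(s["t"],s["tool_pos"],s["tool_rot"],s["contact_force"],s["gripper_width"])
c=np.array([.5507,.086]);d=s["tool_pos"][:2]-c;print(np.hypot(*d),np.degrees(np.arctan2(d[1],d[0])))
t=ctrl.get_image("wrist");cv2.imwrite("pics/w3.png",t["image"][:,:,::-1])
for d in ctrl.place_of(t,"pin_a"): print(d, back(t,d["centre"],.138))
E
```

```text
6.45 [0.57335335 0.0342436  0.13363261] [1.79812605e+02 5.45742960e-02 1.12662246e+02] [ 1.2271053  -0.19840697  4.89682822] 0.013171635862805349
0.05649689079720543 -66.36140329264813
{'centre': [323.3, 18.9], 'score': 0.8} [0.53026093 0.13888739 0.138     ]
{'centre': [321.7, 258.5], 'score': 0.58} [0.57292607 0.03468762 0.138     ]
{'centre': [260.4, 182.3], 'score': 0.56} [0.52889569 0.06219707 0.138     ]
```

View pics/w3.png

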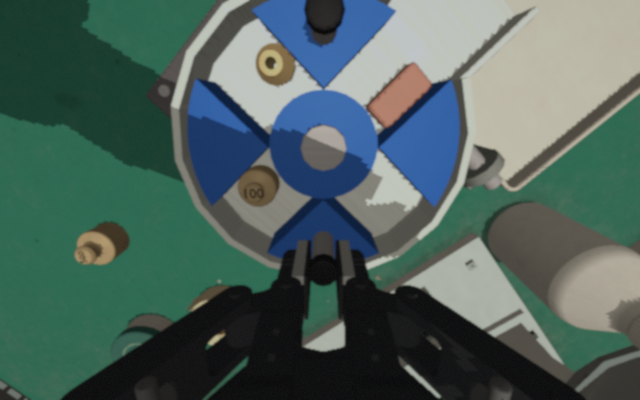

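Emit:
send_rows([
  [[0.02,0,0,0,0,0,0],[0.03,0,0,0,0,0,0],[0.04,0,0,0,0,0,0],[0.04,0,0,-0.03,0,0,0],[0.04,0,0,-0.03,0,0,0]],
])

```text
t: 7.05
tool_pos: [0.5708, 0.0342, 0.1921]
tool_rot: [-179.8, -0.0, 112.5]
contact_force: [0.5, 0.3, -0.0]
gripper_width: 0.0396
```

Emit:
send_rows([
  [[0.0,0,0,-0.03,0,0,0],[0.0,0,0,-0.03,0,0,0],[0.0,-0.03,0,0,0,0,0],[0.0,-0.03,0,0,0,0,0],[0.0,0,0,0,0,0,0]],
])

```text
t: 7.55
tool_pos: [0.5954, -0.0255, 0.2526]
tool_rot: [180.0, 0.1, 112.2]
contact_force: [0.1, 0.0, -0.1]
gripper_width: 0.0001
```

```bash
python3 - <<'E'
from h import *
s=ctrl.sense();print(s["t"],s["tool_pos"],s["tool_rot"],s["contact_force"],s["gripper_width"])
t=ctrl.get_image("wrist");cv2.imwrite("pics/w4.png",t["image"][:,:,::-1])
for d in ctrl.place_of(t,"pin_a"): print(d, back(t,d["centre"],.138))
for l,z in(("red_stick",.09),("wheel_centre",.092),("spout_seat",.09),("lever_paddle",.162)):
  for d in ctrl.place_of(t,l)[:2]: print(l,d, back(t,d["centre"],z))
t=ctrl.get_image("top");cv2.imwrite("pics/t4.png",cv2.resize(t["image"][120:260,180:340,::-1],None,fx=4.2,fy=4.2,interpolation=cv2.INTER_CUBIC))
E
```

```text
7.55 [ 0.59538027 -0.0254862   0.25263586] [1.79984508e+02 1.36149425e-01 1.12201024e+02] [ 0.07693446  0.00282902 -0.09113677] 0.00010319109808597133
{'centre': [326.3, 119.2], 'score': 0.63} [0.57357903 0.03694913 0.138     ]
red_stick {'centre': [373.9, 22.7], 'score': 0.66} [0.58293967 0.13064041 0.09      ]
wheel_centre {'centre': [323.7, 55.0], 'score': 0.88} [0.55046195 0.08795179 0.092     ]
spout_seat {'centre': [364.1, 12.0], 'score': 0.7} [0.57099167 0.13501501 0.09      ]
spout_seat {'centre': [373.1, 6.8], 'score': 0.56} [0.57682898 0.14183316 0.09      ]
lever_paddle {'centre': [189.8, 241.7], 'score': 0.41} [ 0.50075056 -0.10492484  0.162     ]
```

View pics/w4.png

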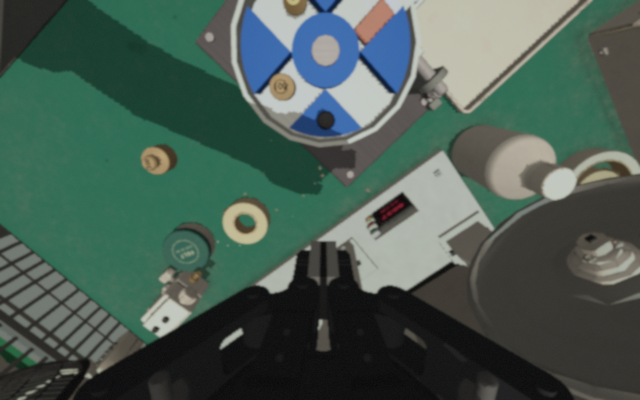

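View pics/t4.png

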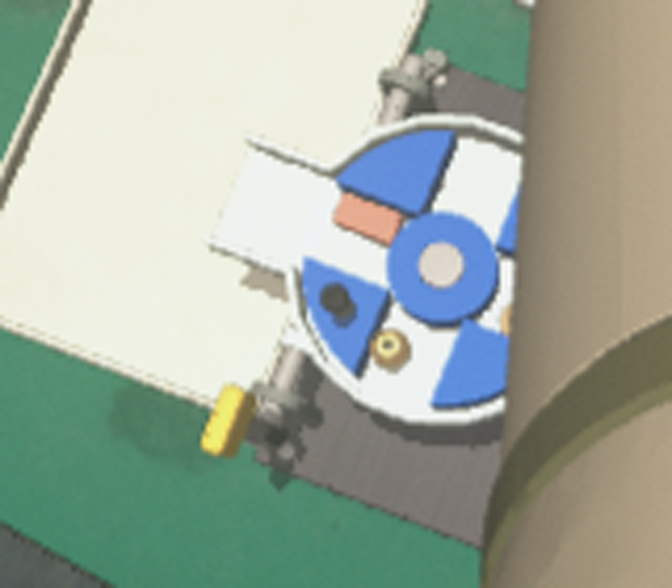

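```bash
python3 - <<'E'
from h import *
t=ctrl.get_image("top")
ct=lambda u,v:(u/4.2+180,v/4.2+120)
c=back(t,ct(441,264),.125)[:2]; p=back(t,ct(334,296),.156)[:2]; r=back(t,ct(369,217),.103)[:2]
print(c,p,r,np.degrees(np.arctan2(*(c-p)[::-1])))
y=np.radians(248.1);d=r-c; print("red in disp", d@[np.cos(y),np.sin(y)], d@[-np.sin(y),np.cos(y)])
q=[c[0],c[1],y]
def move(cur,yaw,tgt):
    d=np.array(tgt)-cur;a,s=np.cos(np.radians(yaw)),np.sin(np.radians(yaw))
    return (a*d[0]+s*d[1], s*d[0]-a*d[1], -d[2])
print("pad",d2w(q,[-.062,-.114,.162]))
q=[.5507,.086,y]
pre=d2w(q,[0.0,-.118,.152])[0];print(pre, d2w(q,[-.062,-.118,.162]))
s=ctrl.sense();print(move(s["tool_pos"],112.6,[pre[0],pre[1],.252]))
E
```

```text
[0.55028597 0.0864392 ] [0.52969261 0.13699245] [0.58003817 0.12603179] -67.83599464757894
red in disp -0.047832644605348265 0.012837613500604618
pad [[0.46763788 0.18648565 0.162     ]]
[0.44121532 0.13001256 0.152     ] [[0.46434056 0.18753841 0.162     ]]
(np.float64(0.19765508854384778), np.float64(-0.08358808167324927), np.float64(0.00017107673511940202))
```

Emit:
send_rows([
  [[0.0,0.0396,-0.0168,0,0,0,0],[0.0,0.0396,-0.0168,0,0,0,0],[0.0,0.0396,-0.0168,0,0,0,0],[0.0,0.0396,-0.0168,0,0,0,0],[0.0,0.0396,-0.0168,0,0,0,0]],
])

```text
t: 8.45
tool_pos: [0.4398, 0.1309, 0.2524]
tool_rot: [180.0, -0.0, 112.5]
contact_force: [0.4, 0.4, -0.4]
gripper_width: 0.0002
```

Emit:
send_rows([
  [[0.0,0,0,0,0,0,-8],[0.0,0,0,0,0,0,-8],[0.0,0,0,0,0,0,-8],[0.0,0,0,0,0,0,-8],[0.0,0,0,0,0,0,-8]],
])

```text
t: 8.95
tool_pos: [0.4411, 0.1301, 0.2524]
tool_rot: [180.0, 0.0, 152.9]
contact_force: [0.4, 1.1, -0.2]
gripper_width: -0.0003
```

Emit:
send_rows([
  [[0.0,0,0,0,0,0,-5.5],[0.0,0,0,0,0,0,0],[0.0,0,0,0,0,0,0]],
])

```text
t: 9.25
tool_pos: [0.4412, 0.1297, 0.2524]
tool_rot: [180.0, 0.0, 157.8]
contact_force: [0.1, 0.4, -0.5]
gripper_width: -0.0003
```

```bash
python3 - <<'E'
from h import *
s=ctrl.sense();print(s["t"],s["tool_pos"],s["tool_rot"],s["joints"].round(0))
t=ctrl.get_image("wrist");cv2.imwrite("pics/w5.png",t["image"][:,:,::-1])
for d in ctrl.place_of(t,"lever_paddle"): print(d, back(t,d["centre"],.162))
t=ctrl.get_image("scene");cv2.imwrite("pics/s5.png",cv2.resize(t["image"][90:270,200:420,::-1],None,fx=3.3,fy=3.3))
E
```

```text
9.25 [0.44120778 0.12969601 0.25235325] [1.79994128e+02 4.86430371e-03 1.57814068e+02] [-22.  15.  -2. 124.   1.  42.  43.]
{'centre': [395.8, 206.4], 'score': 0.76} [0.46906203 0.18596188 0.162     ]
```

View pics/w5.png

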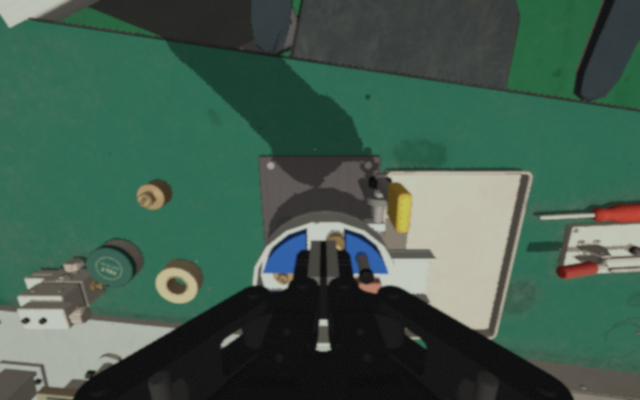

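View pics/s5.png

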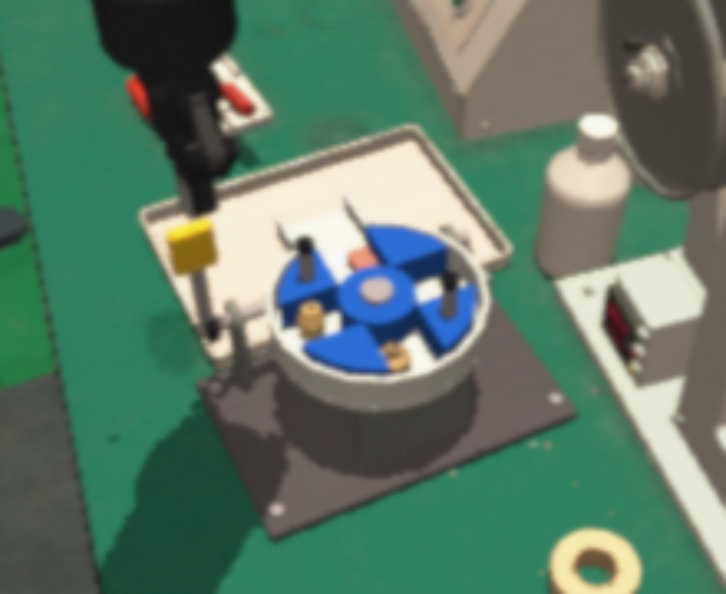

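Emit:
send_rows([
  [[0.0,0,0,0.025,0,0,0],[0.0,0,0,0.025,0,0,0],[0.0,0,0,0.025,0,0,0],[0.0,0,0,0.025,0,0,0],[0.0,0,0,0,0,0,0]],
])

```text
t: 9.9
tool_pos: [0.4399, 0.1293, 0.1501]
tool_rot: [-179.8, -0.2, 157.9]
contact_force: [0.0, -0.0, 0.7]
gripper_width: -0.0003
```

Emit:
send_rows([
  [[0.0,0,0.01,0,0,0,0],[0.0,0,0.01,0,0,0,0],[0.0,0,0.008,0,0,0,0],[0.0,0,0.006,0,0,0,0],[0.0,0,0.004,0,0,0,0]],
])

```text
t: 10.4
tool_pos: [0.456, 0.1658, 0.1528]
tool_rot: [179.9, 0.0, 158.0]
contact_force: [0.1, 1.5, -0.9]
gripper_width: 0.0002
```

Emit:
send_rows([
  [[0.0,0,0.004,0,0,0,0],[0.0,0,0.004,0,0,0,0],[0.0,0,0.004,0,0,0,0],[0.0,0,0.004,0,0,0,0],[0.0,0,0.004,0,0,0,0]],
])

```text
t: 10.9
tool_pos: [0.4618, 0.1809, 0.1522]
tool_rot: [-179.8, -0.1, 157.8]
contact_force: [-3.7, -8.9, 5.2]
gripper_width: -0.0001
```

Emit:
send_rows([
  [[0.0,0,0.005,0,0,0,0],[0.0,0,0.005,0,0,0,0],[0.0,0,0.005,0,0,0,0],[0.0,0,0.005,0,0,0,0],[0.0,0,0.005,0,0,0,0]],
])

```text
t: 11.4
tool_pos: [0.4711, 0.2046, 0.1516]
tool_rot: [-179.8, -0.1, 157.9]
contact_force: [-1.9, -4.9, -2.0]
gripper_width: 0.0002
```

Emit:
send_rows([
  [[0.0,0,0.005,0,0,0,0],[0.0,0,0.005,0,0,0,0],[0.0,0,0.004,0,0,0,0],[0.0,0,0.004,0,0,0,0],[0.0,0,0,0,0,0,0]],
])

```text
t: 11.9
tool_pos: [0.4798, 0.2245, 0.1525]
tool_rot: [179.9, 0.0, 158.0]
contact_force: [0.4, -0.2, -0.1]
gripper_width: -0.0001
```

```bash
python3 - <<'E'
from h import *
s=ctrl.sense();print(s["t"],s["tool_pos"],s["contact_force"])
t=ctrl.get_image("scene");cv2.imwrite("pics/s6.png",cv2.resize(t["image"][90:270,200:420,::-1],None,fx=3.3,fy=3.3))
E
```

```text
11.9 [0.47980937 0.22453786 0.15250723] [ 0.35003781 -0.18167547 -0.05812084]
```

View pics/s6.png

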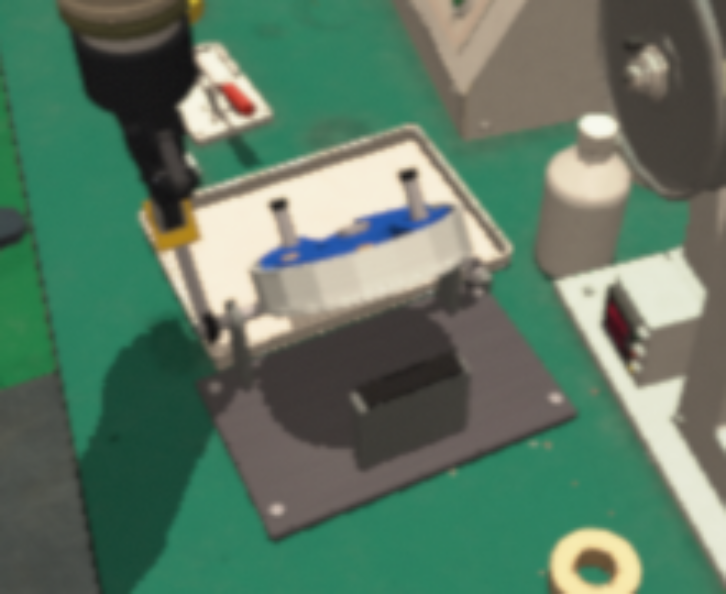

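Emit:
send_rows([
  [[0.0,0,0,0,0,0,0],[0.0,0,-0.01,0,0,0,0],[0.0,0,-0.015,-0.01,0,0,0],[0.0,0,-0.02,-0.02,0,0,0],[0.0,-0.0,-0.02,-0.03,0,0,0]],
])

```text
t: 12.45
tool_pos: [0.4531, 0.1607, 0.2123]
tool_rot: [-179.9, -0.1, 157.9]
contact_force: [0.3, 0.3, 0.7]
gripper_width: -0.0002
```

Emit:
send_rows([
  [[0.0,0,-0.02,-0.04,0,0,0],[0.0,0,-0.03,-0.02,0,0,0],[0.0,0,-0.04,0,0,0,0],[0.0,0,-0.04,0,0,0,0],[0.0,0,0,0,0,0,0]],
])

```text
t: 12.95
tool_pos: [0.4025, 0.0371, 0.2729]
tool_rot: [-179.9, -0.0, 157.6]
contact_force: [0.8, 0.1, 0.5]
gripper_width: -0.0002
```

```bash
python3 - <<'E'
from h import *
s=ctrl.sense();print(s["t"],s["tool_pos"],s["contact_force"])
for n in("scene","top"):
  t=ctrl.get_image(n)
  print([ (d["centre"],d["score"],back(t,d["centre"],.003)) for d in ctrl.place_of(t,"red_stick")])
  a=t["image"][90:270,200:420,::-1] if n=="scene" else t["image"][80:270,150:350,::-1]
  cv2.imwrite(f"pics/{n}7.png",cv2.resize(a,None,fx=3.1,fy=3.1))
E
```

```text
12.95 [0.40249192 0.03711315 0.27288844] [0.76488129 0.0538552  0.4737935 ]
[]
[([234.5, 166.5], 0.4, array([0.61510643, 0.22079212, 0.003     ]))]
```

View pics/scene7.png

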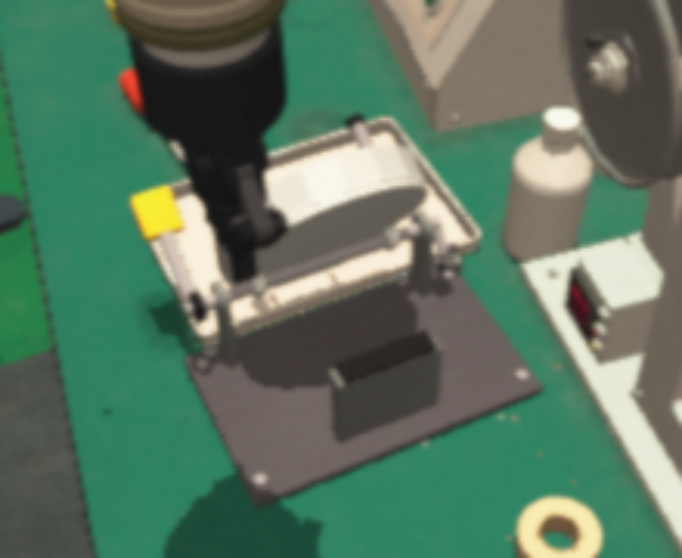

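View pics/top7.png

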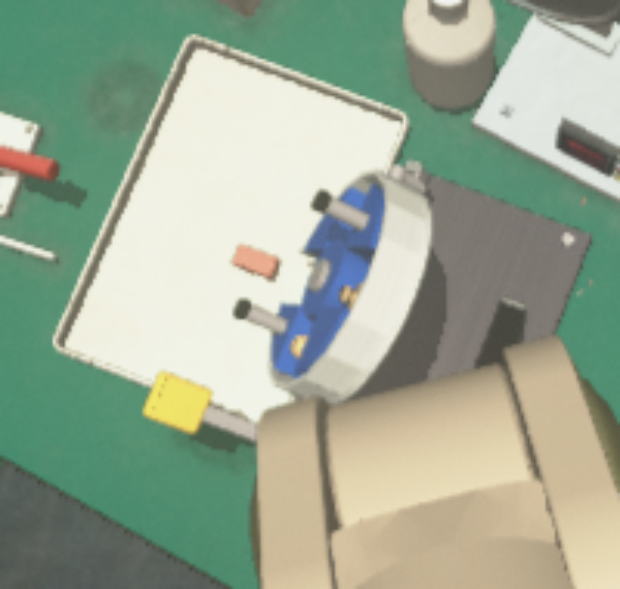

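Emit:
send_rows([
  [[0.0,0,0,0,0,0,0],[0.0,0,0,0,0,0,0],[0.0,0,0,0,0,0,0],[0.0,0,0,0,0,0,0],[0.0,0,0,0,0,0,0]],
])

```text
t: 13.65
tool_pos: [0.406, 0.0426, 0.2722]
tool_rot: [-180.0, -0.0, 158.0]
contact_force: [0.0, 0.1, 0.0]
gripper_width: -0.0002
```

```bash
python3 - <<'E'
from h import *
t=ctrl.get_image("top")
print([ (d["centre"],back(t,d["centre"],.003)) for d in ctrl.place_of(t,"red_stick")],[(d["centre"],back(t,d["centre"],0)) for d in ctrl.place_of(t,"catch_tray")])
cv2.imwrite("pics/top8.png",cv2.resize(t["image"][80:270,150:350,::-1],None,fx=3.1,fy=3.1))
a=cv2.imread("pics/top7.png").astype(int)-cv2.imread("pics/top8.png")
print(abs(a).max(axis=2)[30:400,50:440].max())
print(ctrl.sense()["contact_force"], ctrl.hand_in())
E
```

```text
[([227.8, 163.9], array([0.6219819 , 0.23750901, 0.003     ]))] [([224.2, 153.2], array([0.65017754, 0.24753786, 0.        ]))]
74
the job is handed in; nothing more can be done
[ 0.42413624 -0.22370734 -0.770695  ] None
```

View pics/top8.png

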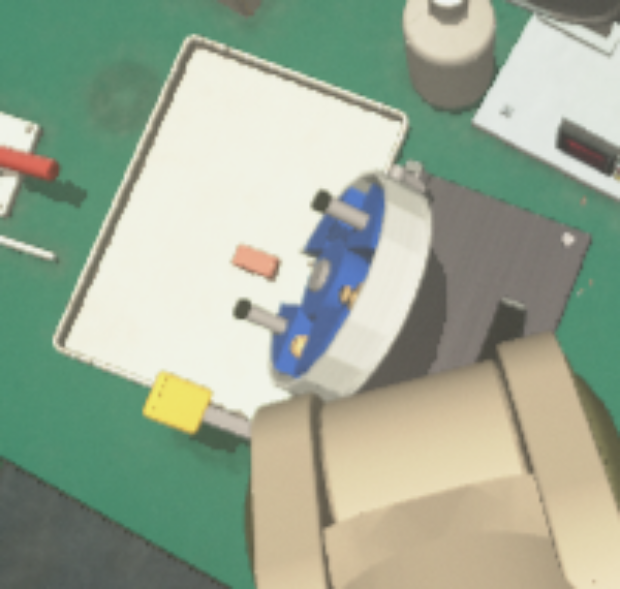

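I gripped the back pin and turned the blue wheel about 46° anticlockwise, so the red stick's pocket stood at the spout. Then I pushed the yellow paddle with shut fingers until the head snapped over, backed the arm clear and handed the job in at about 13.7 s. The hand-in gave no verdict.

**Before tipping:**
- The pocket was about 1° off the spout line.
- The stick measured about 13 mm to one side of the seat; the limit is 18 mm.

**Last pictures:**
- The head is tipped. I judged this by eye, since I had no reading of the joint angle.
- The red stick lies flat inside the tray, past the end of the chute.
- Both brass parts are still in the wheel.
- The tray has not visibly moved (the network put its centre within about 1 px of the start).
- The bystanders were never approached, and the final pictures do not show all of them.
- The arm touched nothing, with contact force around zero.

**Checks that disagreed:** between the last two top views, the network moved the red stick by about 7 px. The pixel comparison I ran also showed a difference of 74, over a region that took in part of the moving arm. I handed in within that same script, and only afterwards compared the two pictures by eye. The stick is in the same place in both, at about (255, 262) in the enlarged view, so I take the shift as network error.

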